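Unclamp the tile cats

ROBOT

A 7-joint arm with a two-finger parallel gripper is mounted at the origin on the work surface. World frame = base frame: x ahead of the robot, y to its left, z up, the work surface at z = 0. Lengths are in m, angles in rad, forces in N, time in s.
With the tool pointing down it reaches from about 0.425 to 0.825 m from the base axis. Payload 3.6 kg.
Tool frame: the origin (TCP) lies at the very end of the fingers, on their centre line; the grasp point (between the pads) lies 19 mm behind it; x points along the fingers, z is the direction in which the jaws open and shut, and the axes are right-handed (so a half turn about x gives the same grasp; the last joint's range is limited). The gripper opens to 85 mm and grips with 20 to 120 N. Pads are 22 mm wide; open, the fingers measure 114 mm over their backs; the gripper's body (76 mm by 85 mm) begins 54 mm behind the grasp point. The pads swing forward as they close: fully open they stand 13 mm farther back than shut.
Start: joints at [-1.345, 0.615, -0.013, 1.423, 0.008, 1.103, -0.04], TCP at [0.163, 0.629, 0.204] pointing down, gripper open.
Joint ranges: [-3.12, 3.12], [-0.3, 2.06], [-1.34, 1.32], [0.26, 2.42], [-1.36, 4.5], [0.01, 1.98], [-2.84, 2.84]. Speed limits (rad/s): [2.79, 2.79, 3.14, 3.14, 3.14, 3.14, 3.14].

INTERFACE

Orientations are given as a rotation vector (axis times angle).
In Python, from plant import read_state, viewer, bot gives the robot as it stands.
- The arm moves only by the shell command python3 -m handwheel 'ROWS' [OPENING] [FORCE]. ROWS is a JSON object of lists of equal length, an entry for each row: "offset": the shift along the tool's x, y, z in m, a list of three; "angular": the turn, a rotation vector about the tool's x, y, z in rad, a list of three. A call has 1 to 5 rows; each row shifts and turns the commanded pose from where the row before left it, along the tool's axes as they then stand; what a row does not reach is not made up. A row lasts 1/10 s, in which the tool goes at most 50 mm and 8.59 degrees, less where a joint would pass 70% of its speed; a pose out of reach is approached as far as the arm can. A call is refused whole if a number of a shift passes 0.05 or a number of a turn 0.15, either way. A call with a gripper value outside its range is refused whole. OPENING is the gripper's target within -1 to 1 (shut at 1, half-way at 0, fully open at -1), set as the call begins (- or left out, the last holds). The fingers move at their own pace and stop on an object; FORCE is the grip in N (left out, the last holds). Time passes only in rows, so rows that do not move let the fingers close. It gives the time, the measured TCP pose, the force and the opening at its end, in the units of the state.
- read_state(): the state, without advancing time (a new reading comes with each control period).
- viewer.capture(name): name is "scene" or "top"; returns the picture (384x512x3 uint8, red, green, blue); there is no depth.
- viewer.camera_model(name): a dict with "fx", "fy", "cx", "cy" (pixels), "rvec" (rotation vector, rad) and "tvec" (3), from world to camera coordinates, as OpenCV has them. Camera axes: x right, y down, z forward; pixel columns grow to the right and rows downward; lengths in m; the calibration is good to about 2 mm. A picture is of the moment at which its call begins. camera_model takes no time and is no camera call.
- bot.close_job(): hands the job in, once; it reports no verdict.
The state is a dict: "t": time; "q": joint angles; "dq": joint speeds; "effort": joint torques, N m; "ee_pos": TCP position; "tcp_rot": TCP orientation; "ft_force": force on the tool from outside, world axes, zero at the start; "ft_torque": the same for the moment, N m; "opening": opening from 0.0 (shut) to 1.0 (fully open).
Only numpy, scipy, OpenCV 4.12 (cv2) and the standard library are available. Lean on these libraries where they do the work, as an engineer would, in place of code of your own. Each camera call takes 0.05 s, during which the arm holds its last target. There are 200 camera calls.

TASK

The glued tile cats in the bench vise are ready. First clear the hand stamps out of the vise and into the wooden tool tray, next slide the vise jaw fully open by its red tab, then set every cat upright on the round blue board, well clear of its edge, putting them down rather than dropping them. Finally slide the empty jaw fully shut, and leave everything else on the table where it is.

Things in the scene. Friction and masses are not known exactly. Their poses are not given: they have to be found in the camera images.
- vise: fixed green bench vise, base 200 (x) x 290 (y) x 20 mm high; cats and stamps in it stand on the base top. Origin: centre of its underside on the table; +x points from the front end plate (inner face x = -83 mm, top z = 44 mm) to the fixed wooden jaw (inner face x = +75 mm, top z = 60 mm). Cats stand between the jaws in a row along y, about 90 mm apart
- channel (a point): middle of the channel floor between the sliding jaw (at its start) and the front end plate, 20 mm above the table; 68 mm wide in x. Hand stamps stand here, up to about 100 mm to either side along y, and block the jaw
- jaw_face (a point): middle of the foot of the sliding wooden jaw's clamping face. The jaw is 260 mm long (y), 25 mm thick, its top 60 mm above the table; above 38 mm over the table a lip overhangs 18 mm towards +x, over the cats' foot slabs, so cats cannot be lifted until the jaw is open
- jaw (a joint): travel of the sliding jaw in m: 0 fully shut (30 mm gap), 0.10 fully open (against the front end plate); it opens towards the vise's -x, stays where left, and needs about 6 N. It starts at about 0.035, loosely clamping the cats
- jaw_tab (a point): the grip point in the red pull tab on the sliding jaw: upright tab 22 (x) x 36 (y) mm, from the jaw top at z = 60 to z = 106 mm above the table; this point is 86 mm above the table. x along the vise's x
- board: fixed round blue board on a wooden foot, 300 mm diameter; origin at its centre on the table, top surface 45 mm above the table. The cats go here
- tray: fixed open wooden tool tray, outside 210 (x) x 170 (y) x 30 mm high, walls and floor 6 mm; origin: centre of its underside. The stamps go here
- cat1: clay-brown tile-cat figurine with a dark round mouth on its -x side. Origin: centre of its underside, z up. Foot slab 62 (x) x 48 (y) x 12 mm high; above it a body 46 mm wide (y), from x = -11 to +31 mm, up to 82 mm; ears to 97 mm. Grip the body across its width (or 42 mm depth, if a neighbour is close) about 65 mm above the underside. 280 g. May be absent
- cat2: clay-brown tile-cat figurine with a dark round mouth on its -x side. Origin: centre of its underside, z up. Foot slab 62 (x) x 48 (y) x 12 mm high; above it a body 46 mm wide (y), from x = -11 to +31 mm, up to 82 mm; ears to 97 mm. Grip the body across its width (or 42 mm depth, if a neighbour is close) about 65 mm above the underside. 280 g. May be absent
- cat3: clay-brown tile-cat figurine with a dark round mouth on its -x side. Origin: centre of its underside, z up. Foot slab 62 (x) x 48 (y) x 12 mm high; above it a body 46 mm wide (y), from x = -11 to +31 mm, up to 82 mm; ears to 97 mm. Grip the body across its width (or 42 mm depth, if a neighbour is close) about 65 mm above the underside. 280 g. May be absent
- stamp1: hand stamp: white base block 56 (x) x 64 (y) x 28 mm high with a light wood square upright grip 26 x 26 mm on its middle, reaching 92 mm above the underside. Origin: centre of the underside, z up along the grip. 250 g. May be absent
- stamp2: hand stamp: terracotta base block 56 (x) x 64 (y) x 28 mm high with a dark wood square upright grip 26 x 26 mm on its middle, reaching 92 mm above the underside. Origin: centre of the underside, z up along the grip. 250 g. May be absent
- stamp3: hand stamp: yellow base block 56 (x) x 64 (y) x 28 mm high with a brown wood square upright grip 26 x 26 mm on its middle, reaching 92 mm above the underside. Origin: centre of the underside, z up along the grip. 250 g. May be absent
- glue: bystander, to be left alone: white glue bottle, 54 mm diameter, 140 mm tall; origin at the underside
- jar: bystander, to be left alone: amber jar, 64 mm diameter, 75 mm tall; origin at the underside
- cup: bystander, to be left alone: blue mug, 76 mm diameter, 85 mm tall; origin at the underside
- bowl: bystander, to be left alone: white bowl, 110 mm diameter, 45 mm tall; origin at the underside
- brush: bystander, to be left alone: brush lying on the table, 170 mm long; origin at the underside
- spatula: bystander, to be left alone: spatula lying on the table, 170 mm long; origin at the underside
- blank: bystander, to be left alone: a red terracotta tile cat, same shape as the others, standing on the table beyond the vise; not one of the glued cats

How it is judged:
By the outcome, as a careful person would: the job done as asked, in the order asked, and still so for the second after the job is handed in, with the robot touching nothing.
Of cat1, cat2, cat3 only 2 to 3 are there at a start; the rules pass over those that are not, and their reading is None.
Of stamp1, stamp2, stamp3 only 2 to 3 are there at a start; the rules pass over those that are not, and their reading is None.
At some moment in a run one of cat1, cat2, cat3, stamp1, stamp2, stamp3 may be knocked a few centimetres aside while the robot is not near it.
It also fails if it takes over 210 s, if anything falls off the work surface, if the arm or the gripper's body presses on something with over 40 N, if the wrist force passes 120 N, or if a joint passes its speed limit or range.

## Working session

There is one attempt and no reset: what is moved stays moved. The work goes in short steps, Python scripts to look and compute and a shell command to move; the robot and the scene stay as the last step left them, time stands still between calls to the robot, and variables do not carry over. Pictures are saved under pics/ and viewed, about 12 in all and at most 16, crops included, and the job is handed in when it is done.

```bash
ls; mkdir -p pics; python3 - <<'E'
from plant import read_state, viewer, bot
import cv2,numpy as np
s=read_state(); print(s['t'],s['ee_pos'],s['tcp_rot'],s['opening'],s['ft_force'])
for n in('scene','top'):
    m=viewer.camera_model(n); print(n,{k:np.round(v,4).tolist() for k,v in m.items()})
    im=viewer.capture(n); cv2.imwrite(f'pics/{n}0.png',cv2.resize(im[:,:,::-1],(800,600),interpolation=cv2.INTER_CUBIC))
E
```

```text
pics
0.0 [0.16231599 0.62852842 0.20314059] [-1.02272506  1.32027859  1.0200607 ] 0.9979778387712185 [ 0.1980128  -0.07996481 -0.47011286]
scene {'fx': 399.9796, 'fy': 399.9796, 'cx': 256.2836, 'cy': 190.5688, 'rvec': [1.9799, 1.6473, -0.5846], 'tvec': [-0.1173, -0.3857, 1.4797]}
top {'fx': 472.6846, 'fy': 472.6846, 'cx': 248.1401, 'cy': 190.3028, 'rvec': [2.2131, -2.1505, 0.1235], 'tvec': [-0.0214, 0.5714, 1.3305]}
```

View pics/scene0.png

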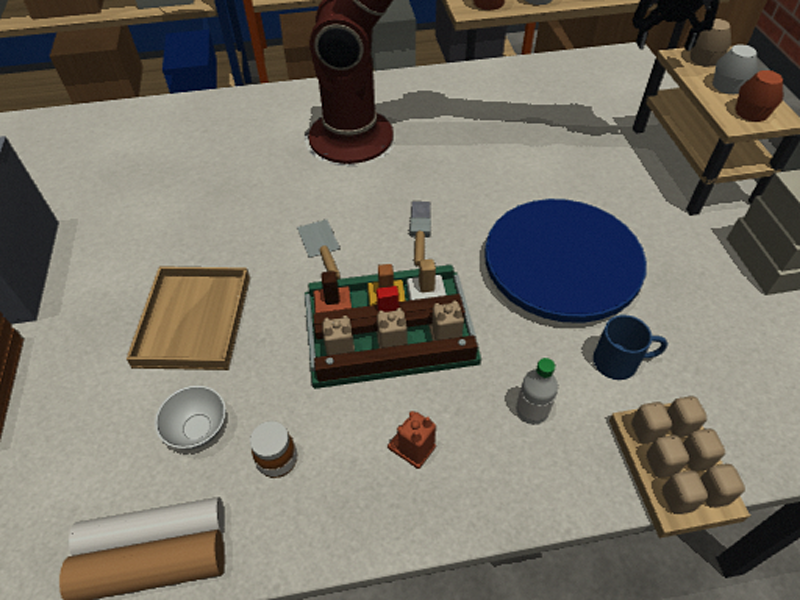

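View pics/top0.png

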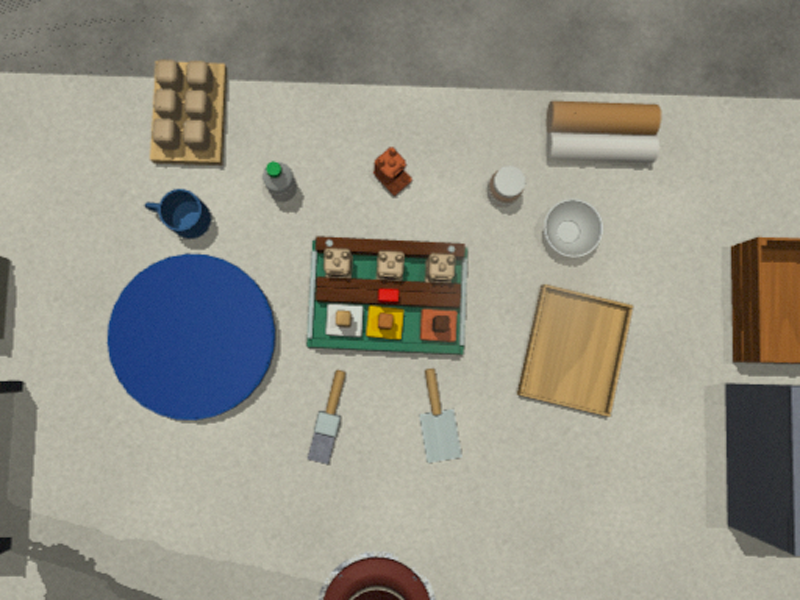

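Three cats, three stamps (top view, 800x600 pixels): stamp grips at (343,318), (386,321), (441,323); cats at (338,257), (390,259), (441,263); tab (389,296); board (192,336); tray (575,350). Next I'll triangulate these and zoom in.

```bash
cat > h.py <<'E'
from plant import read_state, viewer, bot
import cv2,numpy as np
from scipy.spatial.transform import Rotation as R
S=512/800
def cam(n):
    m=viewer.camera_model(n); K=np.array([[m['fx'],0,m['cx']],[0,m['fy'],m['cy']],[0,0,1]])
    return K,R.from_rotvec(np.ravel(m['rvec'])).as_matrix(),np.ravel(m['tvec'])
def P(n):
    K,r,t=cam(n); return K@np.c_[r,t]
def tri(a,b):   # native px in top, scene
    X=cv2.triangulatePoints(P('top'),P('scene'),np.float64(a).reshape(2,1),np.float64(b).reshape(2,1)).ravel(); return X[:3]/X[3]
def plane(n,uv,z):
    K,r,t=cam(n); d=r.T@np.linalg.inv(K)@[uv[0],uv[1],1]; c=-r.T@t; return c+d*(z-c[2])/d[2]
def proj(n,X):
    x=P(n)@np.r_[X,1]; return x[:2]/x[2]
def crop(n,x0,y0,w,h,name):   # native px crop, scaled to <=800x600
    k=min(800/w,600/h); im=viewer.capture(n)
    cv2.imwrite(f'pics/{name}.png',cv2.resize(im[y0:y0+h,x0:x0+w,::-1],None,fx=k,fy=k,interpolation=cv2.INTER_CUBIC)); return k
def tool():
    s=read_state(); return s,R.from_rotvec(s['tcp_rot'])
E
python3 - <<'E'
from h import *
np.set_printoptions(precision=4,suppress=True)
for n,a,b in [('white',(343,318),(428,266)),('yellow',(386,321),(385,270)),('terra',(441,323),(330,277)),('tab',(389,292),(388,291)),('catL',(338,257),(447,310)),('catM',(390,259),(391,317)),('catR',(441,263),(337,325)),('board',(192,336),(565,257)),
 ('bolts',(329,243),(460,343)),('boltR',(451,249),(330,360)),('tray',(543,287),(130,365)),('tray',(632,304),(130,365))]:
    print(n,tri(np.array(a)*S,np.array(b)*S))
print([plane('top',np.array(p)*S,.03) for p in [(543,287),(632,304),(608,415),(519,396)]])
print(crop('top',188,142,120,90,'vtop'),crop('scene',185,150,140,105,'vscene'))
s,r=tool();print(r.as_matrix(),s['t'])
E
```

```text
white [0.5264 0.0732 0.1046]
yellow [ 0.5232 -0.0014  0.1067]
terra [ 0.5224 -0.0963  0.1082]
tab [ 0.5732 -0.0049  0.1108]
catL [0.6312 0.084  0.1117]
catM [ 0.63   -0.0068  0.114 ]
catR [ 0.6264 -0.0949  0.1099]
board [0.4906 0.3487 0.031 ]
bolts [0.6638 0.1028 0.0587]
boltR [ 0.6593 -0.1158  0.0628]
tray [ 0.6135 -0.35    0.0684]
tray [ 0.5737 -0.4587  0.0149]
[array([ 0.5991, -0.2907,  0.03  ]), array([ 0.5725, -0.4558,  0.03  ]), array([ 0.3686, -0.4112,  0.03  ]), array([ 0.3985, -0.2485,  0.03  ])]
6.666666666666667 5.714285714285714
[[-0.0004 -0.9682  0.2501]
 [-0.0016  0.2501  0.9682]
 [-1.     -0.     -0.0016]] 0.2
```

View pics/vtop.png

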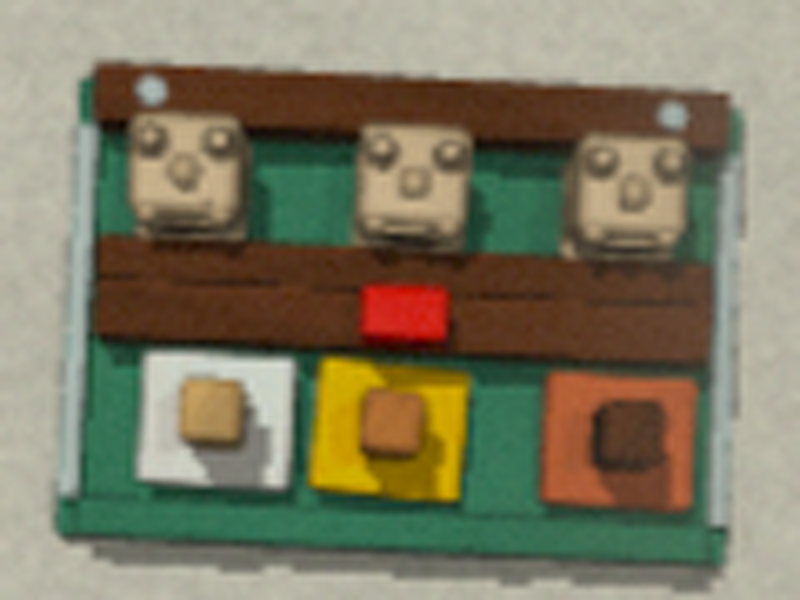

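View pics/vscene.png

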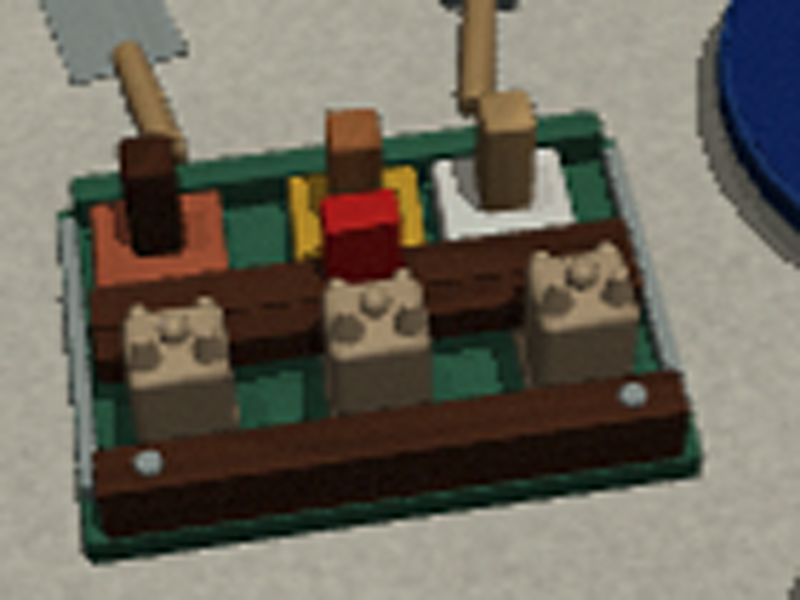

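The crops show the three stamp grips at about (213,410), (395,422) and (628,432), the tab at (405,312) and the bolts at (151,90) and (672,115). I'll refine the measurements from these.

```bash
python3 - <<'E'
from h import *
np.set_printoptions(precision=4,suppress=True)
T=lambda p:(np.array(p)+.5)/6.6667-.5+[188,142]
C=lambda p:(np.array(p)+.5)/5.7143-.5+[185,150]
for n,a,b in [('white',(213,408),(507,104)),('yellow',(395,420),(354,121)),('terra',(628,432),(147,150)),('tab',(405,308),(360,207)),('noseL',(182,172),(583,270)),('noseM',(414,182),(376,299)),('noseR',(633,193),(176,324)),('bL',(151,90),(633,393)),('bR',(672,115),(148,461))]:
    X=tri(T(a),C(b));print(n,X,plane('top',T(a),{'w':.112,'y':.112,'t':.112 if n!='tab' else .106,'n':.105,'b':.06}[n[0]]))
def yaw(a,b,z):
    d=plane('top',T(a),z)-plane('top',T(b),z); return np.degrees(np.arctan2(-d[0],d[1])),np.linalg.norm(d)
print(yaw((151,90),(672,115),.06),yaw((97,63),(729,93),.06),yaw((98,337),(708,361),.06))
print('yellow base front edge',yaw((310,485),(460,502),.048),'white',yaw((137,482),(290,490),.048),'terra',yaw((540,502),(692,510),.048))
# board
for n in('top','scene'):
    im=viewer.capture(n).astype(int); m=((im[...,2]>90)&(im[...,0]<60)&(im[...,1]<90)).astype(np.uint8)
    k,l,st,c=cv2.connectedComponentsWithStats(m); i=1+np.argmax(st[1:,4]); ys,xs=np.nonzero(l==i)
    h=cv2.convexHull(np.c_[xs,ys].astype(np.int32))[:,0]
    w=np.array([plane(n,p,.045)[:2] for p in h],np.float32); print(n,st[i],cv2.minEnclosingCircle(w))
E
```

```text
white [0.5275 0.072  0.1162] [0.5278 0.0723 0.112 ]
yellow [ 0.5249 -0.0008  0.1167] [ 0.5251 -0.001   0.112 ]
terra [ 0.5228 -0.096   0.1145] [ 0.523 -0.095  0.112]
tab [ 0.5707 -0.0045  0.1095] [ 0.5711 -0.0039  0.106 ]
noseL [0.6237 0.0877 0.1077] [0.6242 0.0884 0.105 ]
noseM [ 0.6225 -0.0065  0.108 ] [ 0.623  -0.0061  0.105 ]
noseR [ 0.6205 -0.0955  0.1093] [ 0.6212 -0.0956  0.105 ]
bL [0.6642 0.104  0.0642] [0.6651 0.1052 0.06  ]
bR [ 0.6604 -0.1159  0.0651] [ 0.6613 -0.1155  0.06  ]
(np.float64(-0.9943346610911379), np.float64(0.22073520755600906)) (np.float64(-0.9572940909255052), np.float64(0.2679580468360086)) (np.float64(-0.5699233606259468), np.float64(0.2564348795621553))
yellow base front edge (np.float64(-4.823763325710041), np.float64(0.06370105280388243)) white (np.float64(-1.3535993432711935), np.float64(0.06454100079235983)) terra (np.float64(-1.3729293731950085), np.float64(0.06437350590160536))
top [  69  163  107  106 8828] ((0.4912060499191284, 0.3471037447452545), 0.14902539551258087)
scene [354 188  52  14  60] ((0.6140117645263672, 0.3555750846862793), 0.07617160677909851)
```

```bash
cat > go.py <<'E'
import sys
from h import *
def go(x,y,z,yaw):  # yaw deg: tool z = +y world turned by yaw
    s,r=tool(); c,n=np.cos(np.radians(yaw)),np.sin(np.radians(yaw))
    M=np.array([[0,-c,-n],[0,-n,c],[-1,0,0]])
    t=(r.inv()*R.from_matrix(M)).as_rotvec(); d=M.T@(np.array([x,y,z])-s['ee_pos'])
    print('turn',np.round(t,4),'then shift',np.round(d,4),'dist',round(np.linalg.norm(d),3),'| t',round(s['t'],2),'op',round(s['opening'],3),'F',np.round(s['ft_force'],1),'tcp',np.round(s['ee_pos'],4))
if __name__=='__main__': go(*map(float,sys.argv[1:5]))
E
python3 -m handwheel '{"offset":[[0,0,0],[0,0,0],[0,0,0]],"angular":[[-0.118,0,0],[-0.118,0,0],[0,0,0]]}' 0 60
python3 go.py 0.527 0.072 0.19 -1
```

```text
t: 0.6
ee_pos: [0.1627, 0.6292, 0.2042]
tcp_rot: [-1.197, 1.218, 1.197]
ft_force: [-0.2, -0.6, -0.1]
opening: 0.515
turn [ 0.0004 -0.0003 -0.0004] then shift [ 0.0142 -0.374  -0.5507] dist 0.666 | t 0.6 op 0.515 F [-0.2 -0.6 -0.1] tcp [0.1627 0.6292 0.2042]
```

```bash
python3 -m handwheel '{"offset":[[0.001,-0.027,-0.039],[0.001,-0.027,-0.039],[0.001,-0.027,-0.039],[0.001,-0.027,-0.039],[0.001,-0.027,-0.039]],"angular":[[0,0,0],[0,0,0],[0,0,0],[0,0,0],[0,0,0]]}' >/dev/null
python3 -m handwheel '{"offset":[[0.001,-0.027,-0.039],[0.001,-0.027,-0.039],[0.001,-0.027,-0.039],[0.001,-0.027,-0.039],[0.001,-0.027,-0.039]],"angular":[[0,0,0],[0,0,0],[0,0,0],[0,0,0],[0,0,0]]}' >/dev/null
python3 go.py 0.527 0.072 0.19 -1
```

```text
turn [-0.0022  0.0006  0.0007] then shift [ 0.0046 -0.1028 -0.1595] dist 0.19 | t 1.6 op 0.497 F [1.1 0.5 0.9] tcp [0.427  0.2333 0.1946]
```

```bash
python3 -m handwheel '{"offset":[[0.001,-0.026,-0.04],[0.001,-0.026,-0.04],[0.001,-0.026,-0.04],[0.001,-0.025,-0.039],[0,0,0]],"angular":[[0,0,0],[0,0,0],[0,0,0],[0,0,0],[0,0,0]]}' >/dev/null
python3 go.py 0.527 0.072 0.075 -1
python3 - <<'E'
from h import *
crop('top',188,142,120,90,'v2'); 
E
```

```text
turn [-0.0157 -0.0054  0.0032] then shift [0.1153 0.0028 0.0069] dist 0.116 | t 2.1 op 0.5 F [-0.2  0.2 -1.3] tcp [0.5297 0.065  0.1903]
```

View pics/v2.png

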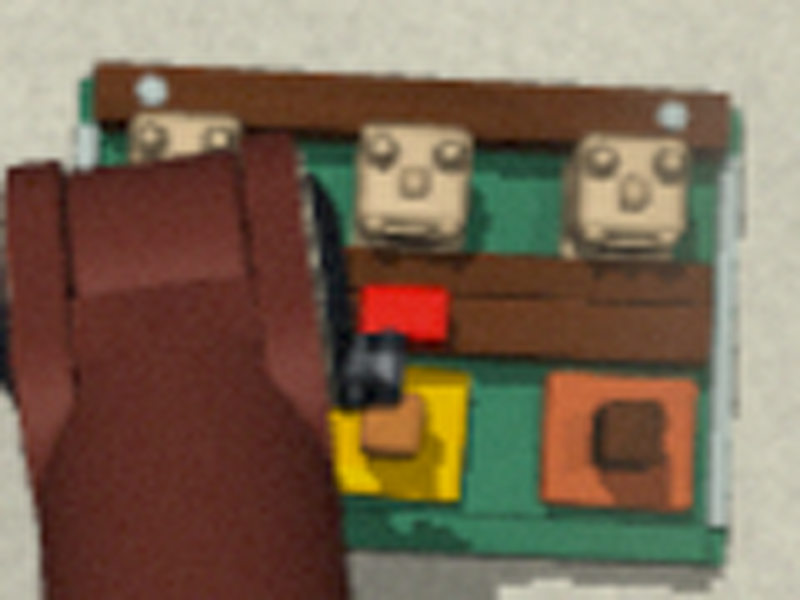

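The view is clear: the white grip lies under the gripper and the yellow one clears the fingers. I'll descend and grip.

```bash
python3 -m handwheel '{"offset":[[0,0.002,0.006],[0.03,0,0],[0.03,0,0],[0.03,0,0],[0,0,0]],"angular":[[-0.012,0,0],[0,0,0],[0,0,0],[0,0,0],[0,0,0]]}' 
python3 go.py 0.527 0.072 0.075 -1
```

```text
t: 2.65
ee_pos: [0.5201, 0.0827, 0.0971]
tcp_rot: [-1.204, 1.216, 1.215]
ft_force: [0.3, -0.2, 0.0]
opening: 0.498
turn [ 0.0167 -0.0002 -0.0092] then shift [ 0.0221 -0.007  -0.0105] dist 0.026 | t 2.65 op 0.498 F [ 0.3 -0.2  0. ] tcp [0.5201 0.0827 0.0971]
```

```bash
for i in 1 2 3; do python3 -m handwheel '{"offset":[[0,0,0]],"angular":[[0,0,0]]}' >/dev/null; python3 go.py 0.527 0.072 0.075 -1; done
```

```text
turn [ 0.0155  0.0009 -0.0006] then shift [ 0.0257 -0.0033 -0.0103] dist 0.028 | t 2.75 op 0.498 F [-0.6  0.1 -0. ] tcp [0.5239 0.0823 0.1007]
turn [0.0142 0.0011 0.0031] then shift [ 0.027  -0.0017 -0.0095] dist 0.029 | t 2.85 op 0.5 F [ 0.6 -0.1  0.1] tcp [0.5254 0.0816 0.102 ]
turn [0.0132 0.0008 0.0034] then shift [ 0.027  -0.0016 -0.0089] dist 0.028 | t 2.95 op 0.501 F [0.1 0.5 0.5] tcp [0.5255 0.0809 0.102 ]
```

```bash
python3 -m handwheel '{"offset":[[0,-0.001,-0.004],[0,0,-0.004],[0,0,0],[0,0,0],[0,0,0]],"angular":[[0.011,0,0],[0,0,0],[0,0,0],[0,0,0],[0,0,0]]}' >/dev/null
python3 go.py 0.527 0.072 0.075 -1
```

```text
turn [ 0.0016  0.0001 -0.0001] then shift [ 0.0253 -0.0017 -0.0002] dist 0.025 | t 3.45 op 0.499 F [0.7 0.2 0.3] tcp [0.5253 0.0722 0.1003]
```

```bash
python3 -m handwheel '{"offset":[[0.013,-0.001,0],[0.013,-0.001,0],[0,0,0],[0,0,0],[0,0,0]],"angular":[[0,0,0],[0,0,0],[0,0,0],[0,0,0],[0,0,0]]}' >/dev/null
python3 go.py 0.527 0.072 0.075 -1
python3 -m handwheel '{"offset":[[0,0,0],[0,0,0],[0,0,0],[0,0,0],[0,0,0]],"angular":[[0,0,0],[0,0,0],[0,0,0],[0,0,0],[0,0,0]]}' 1 60
python3 -m handwheel '{"offset":[[-0.02,0,0],[-0.03,0,0],[-0.04,0,0],[-0.04,0,0],[0,0,0]],"angular":[[0,0,0],[0,0,0],[0,0,0],[0,0,0],[0,0,0]]}' 
python3 go.py 0.485 -0.352 0.2 -12
```

```text
turn [ 0.0017 -0.0001  0.    ] then shift [-0.0008  0.0004 -0.0002] dist 0.001 | t 3.95 op 0.498 F [-0.3  1.1  0.4] tcp [0.5274 0.0722 0.0742]
t: 4.45
ee_pos: [0.5278, 0.0725, 0.0749]
tcp_rot: [-1.198, 1.215, 1.197]
ft_force: [-0.9, 0.5, 5.4]
opening: 0.284
t: 4.95
ee_pos: [0.5309, 0.0722, 0.2091]
tcp_rot: [-1.201, 1.208, 1.19]
ft_force: [0.6, -0.4, -2.7]
opening: 0.279
turn [0.1931 0.0026 0.0109] then shift [ 0.0091 -0.0433 -0.4245] dist 0.427 | t 4.95 op 0.279 F [ 0.6 -0.4 -2.7] tcp [0.5309 0.0722 0.2091]
```

```bash
python3 -m handwheel '{"offset":[[0,0,0],[0,0,0],[0,-0.005,-0.02],[0,-0.01,-0.04],[0,-0.01,-0.04]],"angular":[[0.097,0,0],[0.096,0,0],[0,0,0],[0,0,0],[0,0,0]]}' >/dev/null
python3 -m handwheel '{"offset":[[0,-0.01,-0.04],[0,-0.01,-0.04],[0,-0.01,-0.04],[0,-0.01,-0.04],[0,-0.01,-0.04]],"angular":[[0,0,0],[0,0,0],[0,0,0],[0,0,0],[0,0,0]]}' >/dev/null
python3 -m handwheel '{"offset":[[0,-0.01,-0.04],[0,-0.01,-0.04],[0,0,0],[0,0,0],[0,0,0]],"angular":[[0,0,0],[0,0,0],[0,0,0],[0,0,0],[0,0,0]]}' 
python3 go.py 0.5476 -0.3653 0.1 -12
```

```text
t: 6.45
ee_pos: [0.5411, -0.3172, 0.2026]
tcp_rot: [-1.052, 1.3, 1.059]
ft_force: [-0.5, -0.4, -2.5]
opening: 0.282
turn [ 0.0023  0.0024 -0.0032] then shift [ 0.1026 -0.0163 -0.0457] dist 0.113 | t 6.45 op 0.282 F [-0.5 -0.4 -2.5] tcp [ 0.5411 -0.3172  0.2026]
```

```bash
python3 -m handwheel '{"offset":[[0.02,-0.008,-0.023],[0.04,-0.007,-0.023],[0.04,0,0],[0,0,0],[0,0,0]],"angular":[[0,0,0],[0,0,0],[0,0,0],[0,0,0],[0,0,0]]}' >/dev/null
python3 go.py 0.5456 -0.3648 0.0605 -12
```

```text
turn [ 0.0035  0.0022 -0.0014] then shift [ 0.0436  0.0017 -0.0002] dist 0.044 | t 6.95 op 0.283 F [ 1.2  0.7 -1. ] tcp [ 0.5473 -0.3649  0.1041]
```

```bash
python3 -m handwheel '{"offset":[[0.02,0.001,0],[0.015,0,0],[0.007,0,0],[0,0,0],[0,0,0]],"angular":[[0,0,0],[0,0,0],[0,0,0],[0,0,0],[0,0,0]]}' >/dev/null
python3 go.py 0.5456 -0.3648 0.0605 -12
```

```text
turn [ 0.0011 -0.0005  0.0015] then shift [0.0028 0.0013 0.0023] dist 0.004 | t 7.45 op 0.283 F [-0.3 -0.1 -1.6] tcp [ 0.5464 -0.3673  0.0633]
```

```bash
python3 -m handwheel '{"offset":[[0.002,0,0],[0.001,0,0],[0,0,0],[0,0,0]],"angular":[[0,0,0],[0,0,0],[0,0,0],[0,0,0]]}' 
python3 -m handwheel '{"offset":[[0,0,0],[0,0,0],[0,0,0],[-0.01,0,0],[-0.03,0,0]],"angular":[[0,0,0],[0,0,0],[0,0,0],[0,0,0],[0,0,0]]}' 0
python3 -m handwheel '{"offset":[[-0.04,0,0],[-0.04,0,0],[-0.02,0,0],[0,0,0],[0,0,0]],"angular":[[0,0,0],[0,0,0],[0,0,0],[-0.07,0,0],[-0.07,0,0]]}' >/dev/null
python3 go.py 0.525 -0.001 0.2 -4
python3 - <<'E'
from h import *
im=[cv2.resize(viewer.capture(n)[:,:,::-1],(400,300),interpolation=cv2.INTER_AREA) for n in('top','scene')]
cv2.imwrite('pics/p3.png',cv2.resize(np.hstack(im),(800,300)))
E
```

```text
t: 7.85
ee_pos: [0.5467, -0.3676, 0.0609]
tcp_rot: [-1.056, 1.299, 1.052]
ft_force: [-0.4, 1.7, 5.3]
opening: 0.284
t: 8.35
ee_pos: [0.5434, -0.3657, 0.0968]
tcp_rot: [-1.048, 1.303, 1.061]
ft_force: [0.9, 0.1, 0.2]
opening: 0.503
turn [ 0.0038 -0.0018  0.0025] then shift [0.0014 0.0466 0.3643] dist 0.367 | t 8.85 op 0.498 F [-0.2  0.8 -0.7] tcp [ 0.5461 -0.3676  0.2014]
```

View pics/p3.png

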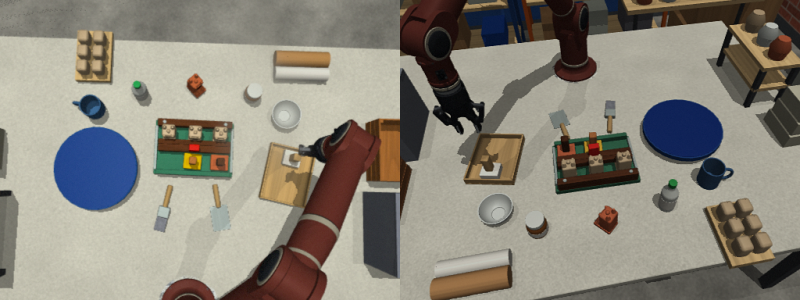

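White stamp stands upright in the tray; the arm is clear of the vise. Next I'll check numerically for shifted things, then go for yellow.

```bash
cat > chk.py <<'E'
from h import *
def chk(ref='pics/vtop.png'):
    a=cv2.imread(ref); im=viewer.capture('top')[142:232,188:308,::-1]; b=cv2.resize(im,None,fx=6.6667,fy=6.6667,interpolation=cv2.INTER_CUBIC)
    for n,(x0,y0,x1,y1) in {'white':(180,377,246,447),'yellow':(310,355,470,502),'terra':(540,370,698,510),'catL':(128,110,248,240),'catM':(355,120,473,250),'catR':(565,130,690,262)}.items():
        m=cv2.matchTemplate(b[max(0,y0-80):y1+80,max(0,x0-90):x1+90],a[y0:y1,x0:x1],cv2.TM_CCOEFF_NORMED); _,v,_,l=cv2.minMaxLoc(m)
        print(n,'shift px',l[0]-min(x0,90),l[1]-min(80,y0),'score',round(v,2))
chk()
E
python3 chk.py
python3 -m handwheel '{"offset":[[0,0.002,0.02],[0,0.005,0.04],[0,0.005,0.04],[0,0.005,0.04],[0,0.005,0.04]],"angular":[[0,0,0],[0,0,0],[0,0,0],[0,0,0],[0,0,0]]}' >/dev/null
python3 -m handwheel '{"offset":[[0,0.005,0.04],[0,0.005,0.04],[0,0.005,0.04],[0,0.005,0.04],[0,0.005,0.02]],"angular":[[0,0,0],[0,0,0],[0,0,0],[0,0,0],[0,0,0]]}' >/dev/null
python3 -m handwheel '{"offset":[[0,0,0],[0,0,0],[0,0,0],[0,0,0]],"angular":[[0,0,0],[0,0,0],[0,0,0],[0,0,0]]}' >/dev/null
python3 go.py 0.525 -0.001 0.075 -4
```

```text
white shift px 32 60 score 0.62
yellow shift px 0 0 score 1.0
terra shift px 0 0 score 1.0
catL shift px 0 0 score 1.0
catM shift px 0 0 score 1.0
catR shift px 0 0 score 1.0
turn [-0.0025 -0.0009  0.0001] then shift [ 0.1243 -0.0009  0.0059] dist 0.124 | t 10.4 op 0.499 F [-0.4 -0.1 -0.3] tcp [ 0.5237 -0.0068  0.1993]
```

```bash
python3 -m handwheel '{"offset":[[0.01,0,0.003],[0.03,0,0.002],[0.02,0,0],[0,0,0],[0,0,0]],"angular":[[0,0,0],[0,0,0],[0,0,0],[0,0,0],[0,0,0]]}' >/dev/null
python3 go.py 0.525 -0.001 0.075 -4
python3 -m handwheel '{"offset":[[0.03,-0.001,0.0],[0.02,0,0],[0.013,0,0],[0,0,0],[0,0,0]],"angular":[[0,0,0],[0,0,0],[0,0,0],[0,0,0],[0,0,0]]}' 
python3 go.py 0.525 -0.001 0.075 -4
```

```text
turn [ 0.0004 -0.0002 -0.0008] then shift [ 0.0641 -0.0012 -0.0007] dist 0.064 | t 10.9 op 0.501 F [0.5 0.1 0.3] tcp [ 5.238e-01 -2.000e-04  1.391e-01]
t: 11.4
ee_pos: [0.5259, -0.0, 0.0774]
tcp_rot: [-1.159, 1.239, 1.157]
ft_force: [0.2, 0.5, 0.2]
opening: 0.499
turn [0.0007 0.0001 0.0022] then shift [ 0.0024  0.0009 -0.0011] dist 0.003 | t 11.4 op 0.499 F [0.2 0.5 0.2] tcp [ 0.5259 -0.      0.0774]
```

```bash
Z='[0,0,0]'; python3 -m handwheel '{"offset":[[0,0,0],[0,0,0],[0,0,0],[0,0,0],[0,0,0]],"angular":[[0,0,0],[0,0,0],[0,0,0],[0,0,0],[0,0,0]]}' 1 60 >/dev/null; python3 go.py 0.525 -0.001 0.075 -4
python3 -m handwheel '{"offset":[[-0.02,0,0],[-0.03,0,0],[-0.04,0,0],[-0.03,0,0],[0,0,0]],"angular":[[0,0,0],[0,0,0],[0,0,0],[0,0,0],[0,0,0]]}' 
python3 -m handwheel '{"offset":[[0,0,0],[0,0,-0.02],[0,-0.004,-0.04],[0,-0.004,-0.04],[0,-0.004,-0.04]],"angular":[[0.07,0,0],[0.07,0,0],[0,0,0],[0,0,0],[0,0,0]]}' >/dev/null
python3 -m handwheel '{"offset":[[0,-0.004,-0.04],[0,-0.004,-0.04],[0,-0.004,-0.04],[0,-0.004,-0.04],[0,-0.005,-0.04]],"angular":[[0,0,0],[0,0,0],[0,0,0],[0,0,0],[0,0,0]]}' >/dev/null
python3 -m handwheel '{"offset":[[0,0,-0.01],[0,0,0],[0,0,0],[0,0,0]],"angular":[[0,0,0],[0,0,0],[0,0,0],[0,0,0]]}' 
python3 go.py 0.485 -0.352 0.0625 -12
```

```text
turn [ 0.0006 -0.0002  0.0033] then shift [ 0.0029  0.0011 -0.0007] dist 0.003 | t 11.9 op 0.28 F [-1.1 -1.4  7.1] tcp [ 5.262e-01 -4.000e-04  7.790e-02]
t: 12.4
ee_pos: [0.5278, 0.0003, 0.2005]
tcp_rot: [-1.162, 1.233, 1.152]
ft_force: [0.6, 0.8, -2.1]
opening: 0.273
t: 13.8
ee_pos: [0.4866, -0.3467, 0.1957]
tcp_rot: [-1.054, 1.298, 1.058]
ft_force: [0.3, 0.7, -2.7]
opening: 0.283
turn [ 0.0038  0.0023 -0.0011] then shift [ 0.1332  0.0004 -0.0055] dist 0.133 | t 13.8 op 0.283 F [ 0.3  0.7 -2.7] tcp [ 0.4866 -0.3467  0.1957]
```

```bash
python3 -m handwheel '{"offset":[[0.03,0,-0.003],[0.04,0,-0.002],[0.03,0,0],[0,0,0],[0,0,0]],"angular":[[0,0,0],[0,0,0],[0,0,0],[0,0,0],[0,0,0]]}' >/dev/null
python3 go.py 0.485 -0.352 0.0635 -12
python3 -m handwheel '{"offset":[[0.015,0,0],[0.01,0,0],[0.007,0,0],[0,0,0],[0,0,0]],"angular":[[0,0,0],[0,0,0],[0,0,0],[0,0,0],[0,0,0]]}' 
python3 go.py 0.485 -0.352 0.0635 -12
```

```text
turn [0.0028 0.0005 0.0002] then shift [0.0333 0.0011 0.0009] dist 0.033 | t 14.3 op 0.282 F [ 0.2 -0.9 -2. ] tcp [ 0.4859 -0.3531  0.0968]
t: 14.8
ee_pos: [0.4853, -0.3545, 0.0649]
tcp_rot: [-1.055, 1.3, 1.053]
ft_force: [0.3, 0.2, -2.9]
opening: 0.278
turn [ 0.0007 -0.0004  0.0008] then shift [0.0014 0.0008 0.0024] dist 0.003 | t 14.8 op 0.278 F [ 0.3  0.2 -2.9] tcp [ 0.4853 -0.3545  0.0649]
```

```bash
python3 -m handwheel '{"offset":[[0.002,0,0],[0,0,0],[0,0,0]],"angular":[[0,0,0],[0,0,0],[0,0,0]]}' 
python3 -m handwheel '{"offset":[[0,0,0],[0,0,0],[0,0,0],[-0.01,0,0],[-0.03,0,0]],"angular":[[0,0,0],[0,0,0],[0,0,0],[0,0,0],[0,0,0]]}' 0
python3 -m handwheel '{"offset":[[-0.04,0,0],[-0.04,0,0],[-0.02,0,0],[0,0,0],[0,0,0]],"angular":[[0,0,0],[0,0,0],[0,0,0],[-0.1,0,0],[-0.09,0,0]]}' >/dev/null
python3 chk.py
python3 -m handwheel '{"offset":[[0,-0.003,0.02],[0,-0.005,0.04],[0,-0.005,0.04],[0,-0.005,0.04],[0,-0.005,0.04]],"angular":[[0,0,0],[0,0,0],[0,0,0],[0,0,0],[0,0,0]]}' >/dev/null
python3 -m handwheel '{"offset":[[0,-0.005,0.04],[0,-0.005,0.03],[0,0,0],[0,0,0],[0,0,0]],"angular":[[0,0,0],[0,0,0],[0,0,0],[0,0,0],[0,0,0]]}' >/dev/null
python3 -m handwheel '{"offset":[[0,0,0],[0,0,0]],"angular":[[0,0,0],[0,0,0]]}' >/dev/null
python3 go.py 0.523 -0.0955 0.075 -1
```

```text
t: 15.1
ee_pos: [0.4855, -0.3551, 0.0639]
tcp_rot: [-1.056, 1.3, 1.052]
ft_force: [-1.5, 0.7, 5.6]
opening: 0.281
t: 15.6
ee_pos: [0.483, -0.3527, 0.1004]
tcp_rot: [-1.049, 1.303, 1.06]
ft_force: [0.9, 0.7, 0.4]
opening: 0.502
white shift px 33 61 score 0.65
yellow shift px -85 9 score 0.32
terra shift px 0 0 score 1.0
catL shift px 0 0 score 1.0
catM shift px 0 0 score 1.0
catR shift px 0 0 score 1.0
turn [-0.004  -0.0005 -0.0001] then shift [ 0.1273 -0.0004  0.0109] dist 0.128 | t 17.35 op 0.495 F [-0.  -0.6 -0.7] tcp [ 0.5224 -0.1063  0.2023]
```

```bash
python3 -m handwheel '{"offset":[[0.01,0,0.006],[0.03,0,0.005],[0.02,0,0],[0,0,0],[0,0,0]],"angular":[[0,0,0],[0,0,0],[0,0,0],[0,0,0],[0,0,0]]}' >/dev/null
python3 go.py 0.523 -0.0955 0.075 -1
python3 -m handwheel '{"offset":[[0.03,0,0.0],[0.02,0,0],[0.015,0,0],[0,0,0],[0,0,0]],"angular":[[0,0,0],[0,0,0],[0,0,0],[0,0,0],[0,0,0]]}' >/dev/null
python3 go.py 0.523 -0.0955 0.075 -1
```

```text
turn [-0.0014  0.0001 -0.0008] then shift [ 0.0671 -0.0003 -0.0016] dist 0.067 | t 17.85 op 0.498 F [-0.   0.3 -0.1] tcp [ 0.5228 -0.0939  0.1421]
turn [-0.0016 -0.0004  0.0021] then shift [ 0.0034  0.0009 -0.0013] dist 0.004 | t 18.35 op 0.502 F [-0.1  0.1  0.1] tcp [ 0.5239 -0.0942  0.0784]
```

```bash
python3 -m handwheel '{"offset":[[0.002,0,0],[0,0,0],[0,0,0],[0,0,0],[0,0,0]],"angular":[[0,0,0],[0,0,0],[0,0,0],[0,0,0],[0,0,0]]}' 1 60 >/dev/null; python3 go.py 0.523 -0.0955 0.075 -1
python3 -m handwheel '{"offset":[[-0.02,0,0],[-0.03,0,0],[-0.04,0,0],[-0.03,0,0],[0,0,0]],"angular":[[0,0,0],[0,0,0],[0,0,0],[0,0,0],[0,0,0]]}' 
python3 -m handwheel '{"offset":[[0,0,0],[0,0,0],[0,0.004,-0.02],[0,0.007,-0.04],[0,0.007,-0.04]],"angular":[[0.095,0,0],[0.095,0,0],[0,0,0],[0,0,0],[0,0,0]]}' >/dev/null
python3 -m handwheel '{"offset":[[0,0.007,-0.04],[0,0.007,-0.04],[0,0.007,-0.04],[0,0.007,-0.04],[0,0,0]],"angular":[[0,0,0],[0,0,0],[0,0,0],[0,0,0],[0,0,0]]}' >/dev/null
python3 -m handwheel '{"offset":[[0,0,0],[0,0,0],[0,0,0]],"angular":[[0,0,0],[0,0,0],[0,0,0]]}' 
python3 go.py 0.4244 -0.339 0.0635 -12
```

```text
turn [-0.0019 -0.0012  0.0038] then shift [ 0.0019  0.0013 -0.0007] dist 0.002 | t 18.85 op 0.285 F [ 0.3 -2.2  5.6] tcp [ 0.5243 -0.0948  0.0769]
t: 19.35
ee_pos: [0.5255, -0.0941, 0.1993]
tcp_rot: [-1.2, 1.212, 1.189]
ft_force: [0.4, -0.6, -2.8]
opening: 0.282
t: 20.65
ee_pos: [0.4246, -0.3367, 0.1946]
tcp_rot: [-1.055, 1.299, 1.058]
ft_force: [-0.2, -0.5, -2.1]
opening: 0.28
turn [ 0.0037  0.0016 -0.0011] then shift [ 0.1311 -0.0003 -0.0022] dist 0.131 | t 20.65 op 0.28 F [-0.2 -0.5 -2.1] tcp [ 0.4246 -0.3367  0.1946]
```

```bash
python3 -m handwheel '{"offset":[[0.03,0,-0.001],[0.04,0,-0.001],[0.03,0,0],[0,0,0],[0,0,0]],"angular":[[0,0,0],[0,0,0],[0,0,0],[0,0,0],[0,0,0]]}' >/dev/null
python3 go.py 0.4244 -0.339 0.0635 -12
python3 -m handwheel '{"offset":[[0.015,0,0],[0.01,0,0],[0.007,0,0],[0,0,0],[0,0,0]],"angular":[[0,0,0],[0,0,0],[0,0,0],[0,0,0],[0,0,0]]}' 
python3 go.py 0.4244 -0.339 0.0625 -12
```

```text
turn [0.0023 0.0002 0.0001] then shift [0.0321 0.0002 0.0011] dist 0.032 | t 21.15 op 0.283 F [ 0.1  0.5 -1.8] tcp [ 0.4243 -0.3401  0.0956]
t: 21.65
ee_pos: [0.4238, -0.3409, 0.0639]
tcp_rot: [-1.055, 1.301, 1.053]
ft_force: [0.4, -0.2, -2.6]
opening: 0.283
turn [ 0.0007 -0.0004  0.0007] then shift [ 0.0014 -0.0002  0.002 ] dist 0.002 | t 21.65 op 0.283 F [ 0.4 -0.2 -2.6] tcp [ 0.4238 -0.3409  0.0639]
```

```bash
python3 -m handwheel '{"offset":[[0.002,0,0],[0,0,0],[0,0,0]],"angular":[[0,0,0],[0,0,0],[0,0,0]]}' 
python3 -m handwheel '{"offset":[[0,0,0],[0,0,0],[0,0,0],[-0.01,0,0],[-0.03,0,0]],"angular":[[0,0,0],[0,0,0],[0,0,0],[0,0,0],[0,0,0]]}' 0
python3 -m handwheel '{"offset":[[-0.04,0,0],[-0.04,0,0],[-0.02,0,0],[0,0,0],[0,0,0]],"angular":[[0,0,0],[0,0,0],[0,0,0],[-0.1,0,0],[-0.09,0,0]]}' -0.4 >/dev/null
python3 chk.py
python3 - <<'E'
from h import *
a=viewer.capture('top')[170:280,180:410,::-1]; b=viewer.capture('scene')[150:270,70:320,::-1]
cv2.imwrite('pics/p4.png',np.vstack([cv2.resize(a,(580,277),interpolation=cv2.INTER_CUBIC),cv2.resize(b,(580,278),interpolation=cv2.INTER_CUBIC)]))
E
python3 go.py 0.571 -0.004 0.2 -1
```

```text
t: 21.95
ee_pos: [0.4241, -0.3416, 0.0628]
tcp_rot: [-1.056, 1.3, 1.052]
ft_force: [-0.9, -0.4, 7.1]
opening: 0.282
t: 22.45
ee_pos: [0.4218, -0.3392, 0.0998]
tcp_rot: [-1.049, 1.302, 1.06]
ft_force: [1.1, -0.1, 0.7]
opening: 0.502
white shift px 5 60 score 0.62
yellow shift px -83 9 score 0.33
terra shift px 41 18 score 0.21
catL shift px 0 0 score 1.0
catM shift px 0 0 score 1.0
catR shift px 0 0 score 1.0
turn [-0.0032 -0.0002  0.0005] then shift [ 0.0018 -0.1417  0.3393] dist 0.368 | t 23.1 op 0.698 F [ 0.7  0.6 -0.1] tcp [ 0.4234 -0.3407  0.2018]
```

View pics/p4.png

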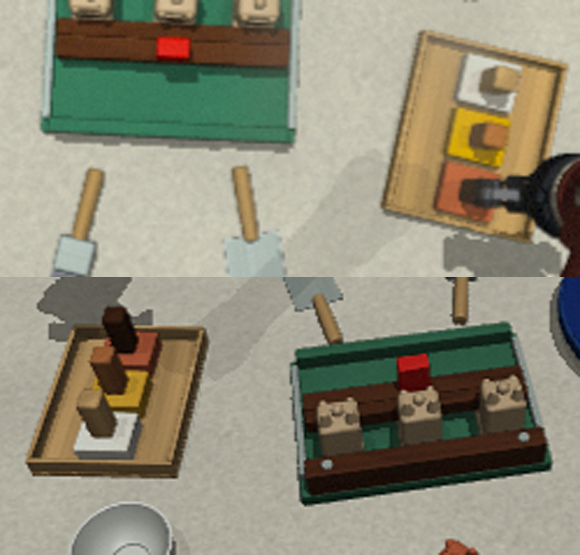

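All three stamps stand flat in the tray and the channel is empty. On to the tab.

```bash
python3 -m handwheel '{"offset":[[0,-0.008,0.02],[0,-0.016,0.037],[0,-0.016,0.037],[0,-0.016,0.037],[0,-0.016,0.037]],"angular":[[0,0,0],[0,0,0],[0,0,0],[0,0,0],[0,0,0]]}' >/dev/null
python3 -m handwheel '{"offset":[[0,-0.016,0.037],[0,-0.016,0.037],[0,-0.016,0.037],[0,-0.016,0.037],[0,-0.005,0.02]],"angular":[[0,0,0],[0,0,0],[0,0,0],[0,0,0],[0,0,0]]}' >/dev/null
python3 -m handwheel '{"offset":[[0,0,0],[0,0,0],[0,0,0],[0,0,0]],"angular":[[0,0,0],[0,0,0],[0,0,0],[0,0,0]]}' >/dev/null
python3 go.py 0.571 -0.004 0.07 -1
```

```text
turn [-0.005  -0.0011 -0.0003] then shift [ 0.1314 -0.0005  0.0056] dist 0.132 | t 24.5 op 0.705 F [-0.1 -0.1  0.2] tcp [ 0.5704 -0.0096  0.2014]
```

```bash
python3 -m handwheel '{"offset":[[0.01,0,0.003],[0.03,0,0.002],[0.03,0,0],[0,0,0],[0,0,0]],"angular":[[0,0,0],[0,0,0],[0,0,0],[0,0,0],[0,0,0]]}' >/dev/null
python3 go.py 0.571 -0.004 0.07 -1
python3 -m handwheel '{"offset":[[0.03,0,0.0],[0.02,0,0],[0.011,0,0],[0,0,0],[0,0,0]],"angular":[[0,0,0],[0,0,0],[0,0,0],[0,0,0],[0,0,0]]}' >/dev/null
python3 go.py 0.571 -0.004 0.07 -1
```

```text
turn [-0.0021 -0.0002 -0.0012] then shift [ 0.0611 -0.0003 -0.0012] dist 0.061 | t 25.0 op 0.701 F [ 0.3 -1.   0.9] tcp [ 0.5707 -0.0028  0.1311]
turn [-0.0015  0.      0.0026] then shift [ 0.0016  0.0011 -0.0015] dist 0.002 | t 25.5 op 0.705 F [0.7 0.1 0.3] tcp [ 0.5721 -0.0025  0.0716]
```

```bash
python3 -m handwheel '{"offset":[[0,0,0],[0,0,0],[0,0,0],[0,0,0],[0,0,0]],"angular":[[0,0,0],[0,0,0],[0,0,0],[0,0,0],[0,0,0]]}' 1 80
python3 -m handwheel '{"offset":[[0,0.005,0],[0,0.01,0],[0,0.01,0],[0,0.01,0],[0,0.01,0]],"angular":[[0,0,0],[0,0,0],[0,0,0],[0,0,0],[0,0,0]]}'
python3 -m handwheel '{"offset":[[0,0.006,0],[0,0.004,0],[0,0.004,0],[0,0.002,0],[0,0,0]],"angular":[[0,0,0],[0,0,0],[0,0,0],[0,0,0],[0,0,0]]}'
```

```text
t: 26.0
ee_pos: [0.5721, -0.0044, 0.0725]
tcp_rot: [-1.198, 1.218, 1.191]
ft_force: [-0.7, -2.6, 6.5]
opening: 0.387
t: 26.5
ee_pos: [0.5319, -0.0037, 0.0726]
tcp_rot: [-1.203, 1.21, 1.183]
ft_force: [6.0, -2.7, 1.5]
opening: 0.384
t: 27.0
ee_pos: [0.5148, -0.0033, 0.0726]
tcp_rot: [-1.201, 1.212, 1.185]
ft_force: [4.0, -3.5, 3.5]
opening: 0.386
```

```bash
python3 -m handwheel '{"offset":[[0,0.003,0],[0,0.003,0],[0,0.002,0],[0,0,0]],"angular":[[0,0,0],[0,0,0],[0,0,0],[0,0,0]]}'
python3 -m handwheel '{"offset":[[0,0.002,0],[0,0.001,0],[0,0,0],[0,0,0]],"angular":[[0,0,0],[0,0,0],[0,0,0],[0,0,0]]}'
```

```text
t: 27.4
ee_pos: [0.5086, -0.0032, 0.0726]
tcp_rot: [-1.203, 1.209, 1.183]
ft_force: [6.5, -3.7, -0.3]
opening: 0.381
t: 27.8
ee_pos: [0.5088, -0.0032, 0.0727]
tcp_rot: [-1.206, 1.205, 1.178]
ft_force: [11.1, -4.0, -4.0]
opening: 0.38
```

```bash
python3 -m handwheel '{"offset":[[0,-0.001,0],[0,0,0],[0,0,0],[0,0,0],[0,0,0]],"angular":[[0,0,0],[0,0,0],[0,0,0],[0,0,0],[0,0,0]]}' -0.4
python3 -m handwheel '{"offset":[[-0.01,0,0],[-0.03,0,0],[-0.04,0,0],[-0.04,0,0],[-0.02,0,0.02]],"angular":[[0,0,0],[0,0,0],[0,0,0],[0,0,0],[0,0,0]]}' >/dev/null
python3 -m handwheel '{"offset":[[0,0,0.04],[0,0,0.05],[0,0,0.05],[0,0,0.05],[0,0,0.03]],"angular":[[0,0,0],[0,0,0],[0,0,0],[0,0,0],[0,0,0]]}' >/dev/null
python3 chk.py
python3 - <<'E'
from h import *
crop('top',188,142,120,90,'v5'); crop('scene',185,150,140,105,'vs5'); print(tool()[0]['ee_pos'])
E
```

```text
t: 28.3
ee_pos: [0.4994, -0.0009, 0.0703]
tcp_rot: [-1.195, 1.218, 1.196]
ft_force: [-0.1, -0.2, -0.2]
opening: 0.699
white shift px -2 53 score 0.51
yellow shift px 71 11 score 0.18
terra shift px 42 10 score 0.22
catL shift px 0 0 score 0.99
catM shift px 0 0 score 0.99
catR shift px 0 0 score 0.99
[0.50331896 0.24188913 0.21064581]
```

View pics/v5.png

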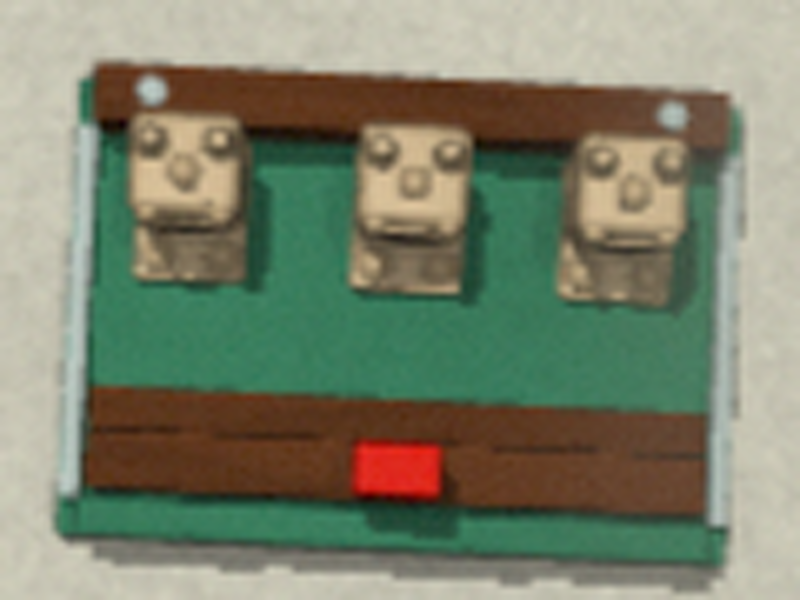

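View pics/vs5.png

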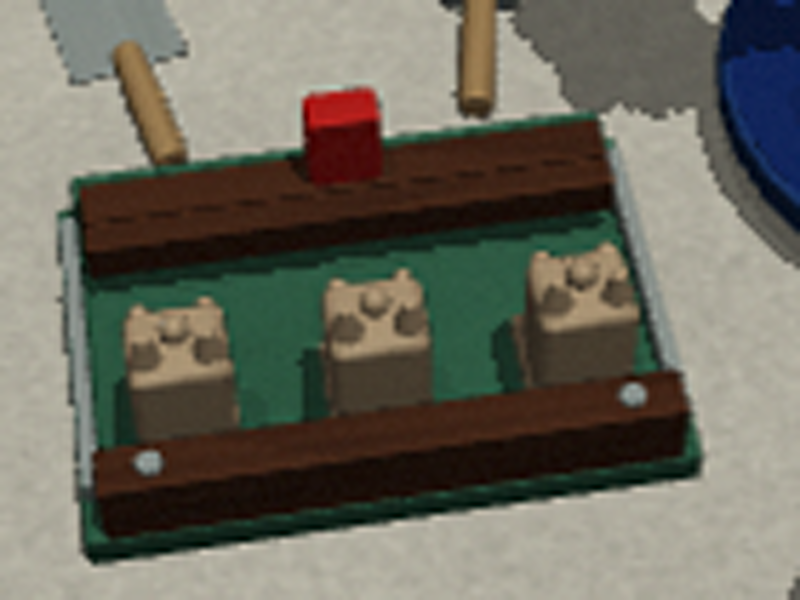

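Jaw is fully open (stop felt, tab at x=0.509) and the cats haven't moved. CatL's body centre is about (187,170) in the crop, so the grip point is about (0.627, 0.0865).

```bash
python3 -m handwheel '{"offset":[[0,-0.02,-0.025],[0,-0.03,-0.035],[0,-0.03,-0.035],[0,-0.03,-0.035],[0,-0.01,-0.02]],"angular":[[0,0,0],[0,0,0],[0,0,0],[0,0,0],[0,0,0]]}' -0.6 >/dev/null
python3 -m handwheel '{"offset":[[0,0,0],[0,0,0],[0,0,0]],"angular":[[0,0,0],[0,0,0],[0,0,0]]}' >/dev/null
python3 - <<'E'
from h import *
np.set_printoptions(precision=4,suppress=True)
T=lambda p:(np.array(p)+.5)/6.6667-.5+[188,142]
for p in [(187,170),(415,173),(632,183)]: print(plane('top',T(p),.102))
E
python3 go.py 0.627 0.0865 0.066 -1
```

```text
[0.6255 0.0866 0.102 ]
[ 0.6271 -0.0065  0.102 ]
[ 0.6257 -0.0954  0.102 ]
turn [ 0.0003  0.0012 -0.0007] then shift [ 0.1446 -0.0064 -0.0014] dist 0.145 | t 30.25 op 0.801 F [ 0.3  0.5 -0.5] tcp [0.6206 0.088  0.2106]
```

```bash
python3 -m handwheel '{"offset":[[0.02,-0.006,-0.001],[0.03,0,0],[0.02,0,0],[0,0,0],[0,0,0]],"angular":[[0,0,0],[0,0,0],[0,0,0],[0,0,0],[0,0,0]]}' >/dev/null
python3 go.py 0.627 0.0865 0.066 -1
python3 -m handwheel '{"offset":[[0.03,0,0.0],[0.03,0,0],[0.012,0,0],[0,0,0],[0,0,0]],"angular":[[0,0,0],[0,0,0],[0,0,0],[0,0,0],[0,0,0]]}' >/dev/null
python3 go.py 0.627 0.0865 0.066 -1
```

```text
turn [0.0008 0.0006 0.0001] then shift [ 0.0749  0.0003 -0.0005] dist 0.075 | t 30.75 op 0.798 F [-0.2 -0.   0.9] tcp [0.6273 0.087  0.1409]
turn [-0.001   0.0006  0.003 ] then shift [0.004  0.0019 0.0005] dist 0.004 | t 31.25 op 0.804 F [-0.6  0.   0.7] tcp [0.6289 0.086  0.07  ]
```

```bash
python3 -m handwheel '{"offset":[[0.003,0.001,0],[0,0,0],[0,0,0],[0,0,0],[0,0,0]],"angular":[[0,0,0],[0,0,0],[0,0,0],[0,0,0],[0,0,0]]}' 1 60
python3 -m handwheel '{"offset":[[0,0,0],[-0.01,0,0],[-0.02,0,0],[-0.03,0,0],[-0.04,0,0]],"angular":[[0,0,0],[0,0,0],[0,0,0],[0,0,0],[0,0,0]]}'
python3 -m handwheel '{"offset":[[-0.04,0,0],[0,0,0],[0,0,0],[0,0,0]],"angular":[[0,0,0],[0,0,0],[0,0,0],[0,0,0]]}'
python3 go.py 0.472 0.397 0.21 -1
```

```text
t: 31.75
ee_pos: [0.6278, 0.0862, 0.0671]
tcp_rot: [-1.196, 1.215, 1.194]
ft_force: [-0.6, 1.2, 6.1]
opening: 0.515
t: 32.25
ee_pos: [0.6239, 0.0847, 0.1638]
tcp_rot: [-1.193, 1.225, 1.2]
ft_force: [-0.0, -0.3, -3.2]
opening: 0.514
t: 32.65
ee_pos: [0.6245, 0.0851, 0.203]
tcp_rot: [-1.194, 1.223, 1.199]
ft_force: [-0.2, 0.0, -3.4]
opening: 0.512
turn [-0.0014 -0.0012 -0.0055] then shift [-0.007   0.158   0.3092] dist 0.347 | t 32.65 op 0.512 F [-0.2  0.  -3.4] tcp [0.6245 0.0851 0.203 ]
```

```bash
python3 -m handwheel '{"offset":[[0,0.01,0.02],[0,0.017,0.034],[0,0.017,0.034],[0,0.017,0.034],[0,0.017,0.034]],"angular":[[0,0,0],[0,0,0],[0,0,0],[0,0,0],[0,0,0]]}' >/dev/null
python3 -m handwheel '{"offset":[[0,0.017,0.034],[0,0.017,0.034],[0,0.017,0.034],[0,0.017,0.034],[0,0.01,0.017]],"angular":[[0,0,0],[0,0,0],[0,0,0],[0,0,0],[0,0,0]]}' >/dev/null
python3 -m handwheel '{"offset":[[0,0,0],[0,0,0],[0,0,0],[0,0,0]],"angular":[[0,0,0],[0,0,0],[0,0,0],[0,0,0]]}'
python3 go.py 0.472 0.397 0.094 -1
```

```text
t: 34.05
ee_pos: [0.4774, 0.3954, 0.2047]
tcp_rot: [-1.194, 1.221, 1.192]
ft_force: [0.2, -1.0, -3.9]
opening: 0.517
turn [-0.0044 -0.0019 -0.0003] then shift [0.1107 0.0054 0.0015] dist 0.111 | t 34.05 op 0.517 F [ 0.2 -1.  -3.9] tcp [0.4774 0.3954 0.2047]
```

```bash
python3 -m handwheel '{"offset":[[0.02,0.003,0.001],[0.03,0.002,0],[0.03,0,0],[0.015,0,0],[0,0,0]],"angular":[[-0.003,-0.002,0],[0,0,0],[0,0,0],[0,0,0],[0,0,0]]}' >/dev/null
python3 -m handwheel '{"offset":[[0,0,0],[0,0,0]],"angular":[[0,0,0],[0,0,0]]}' >/dev/null
python3 go.py 0.472 0.397 0.094 -1
```

```text
turn [0.0009 0.0041 0.0025] then shift [ 0.0179  0.0007 -0.0021] dist 0.018 | t 34.75 op 0.515 F [-0.3  0.2 -2.9] tcp [0.4727 0.3991 0.1119]
```

```bash
python3 -m handwheel '{"offset":[[0.008,0,0],[0.006,0,0],[0.002,0,0],[0,0,0],[0,0,0]],"angular":[[0,0.003,0.002],[0,0,0],[0,0,0],[0,0,0],[0,0,0]]}'
python3 -m handwheel '{"offset":[[0.002,0,0],[0.001,0,0],[0,0,0],[0,0,0]],"angular":[[0,0,0],[0,0,0],[0,0,0],[0,0,0]]}'
```

```text
t: 35.25
ee_pos: [0.4714, 0.3987, 0.0943]
tcp_rot: [-1.197, 1.219, 1.199]
ft_force: [0.4, 0.1, -3.1]
opening: 0.516
t: 35.65
ee_pos: [0.4717, 0.399, 0.0921]
tcp_rot: [-1.197, 1.218, 1.198]
ft_force: [-0.9, -0.9, 2.7]
opening: 0.514
```

```bash
python3 -m handwheel '{"offset":[[0,0,0],[0,0,0],[0,0,0],[0,0,0],[0,0,0]],"angular":[[0,0,0],[0,0,0],[0,0,0],[0,0,0],[0,0,0]]}' -0.6
python3 -m handwheel '{"offset":[[-0.01,0,0],[-0.03,0,0],[-0.04,0,0],[-0.04,0,0],[0,-0.01,-0.02]],"angular":[[0,0,0],[0,0,0],[0,0,0],[0,0,0],[0,0,0]]}' >/dev/null
python3 go.py 0.627 -0.0065 0.21 -1
python3 chk.py|grep cat
```

```text
t: 36.15
ee_pos: [0.4714, 0.3987, 0.0912]
tcp_rot: [-1.197, 1.219, 1.199]
ft_force: [1.5, -0.5, 0.4]
opening: 0.799
turn [0.0084 0.012  0.0071] then shift [ 0.0089 -0.1517 -0.3893] dist 0.418 | t 36.65 op 0.802 F [ 0.2 -0.4  1.2] tcp [0.4821 0.3854 0.2189]
catL shift px 90 54 score 0.27
catM shift px 0 0 score 0.99
catR shift px 0 0 score 0.99
```

```bash
python3 -m handwheel '{"offset":[[0,-0.015,-0.038],[0,-0.015,-0.038],[0,-0.015,-0.038],[0,-0.015,-0.038],[0,-0.015,-0.038]],"angular":[[0,0,0],[0,0,0],[0,0,0],[0,0,0],[0,0,0]]}' >/dev/null
python3 -m handwheel '{"offset":[[0,-0.015,-0.038],[0,-0.015,-0.038],[0,-0.015,-0.038],[0,-0.015,-0.038],[0,-0.01,-0.03]],"angular":[[0,0,0],[0,0,0],[0,0,0],[0,0,0],[0,0,0]]}' >/dev/null
python3 -m handwheel '{"offset":[[0,0,0],[0,0,0],[0,0,0],[0,0,0]],"angular":[[0,0,0],[0,0,0],[0,0,0],[0,0,0]]}' >/dev/null
python3 go.py 0.627 -0.0065 0.067 -1
```

```text
turn [ 0.0048  0.0002 -0.0026] then shift [ 0.1444 -0.0072 -0.0131] dist 0.145 | t 38.1 op 0.799 F [ 0.6 -0.   0.2] tcp [0.62   0.0067 0.2114]
```

```bash
python3 -m handwheel '{"offset":[[0.02,-0.004,-0.007],[0.03,-0.003,-0.006],[0.02,0,0],[0,0,0],[0,0,0]],"angular":[[0,0,0],[0,0,0],[0,0,0],[0,0,0],[0,0,0]]}' >/dev/null
python3 go.py 0.627 -0.0065 0.067 -1
python3 -m handwheel '{"offset":[[0.03,0,0.0],[0.03,0,0],[0.012,0,0],[0,0,0],[0,0,0]],"angular":[[0,0,0],[0,0,0],[0,0,0],[0,0,0],[0,0,0]]}' >/dev/null
python3 go.py 0.627 -0.0065 0.067 -1
```

```text
turn [ 0.0035 -0.0004 -0.0019] then shift [0.0748 0.0002 0.001 ] dist 0.075 | t 38.6 op 0.801 F [-0.2  0.1 -0.2] tcp [ 0.6272 -0.0075  0.1418]
turn [ 0.0021 -0.0009  0.0011] then shift [0.0041 0.0014 0.002 ] dist 0.005 | t 39.1 op 0.804 F [0.1 0.5 0. ] tcp [ 0.6283 -0.0086  0.0711]
```

```bash
python3 -m handwheel '{"offset":[[0.003,0.001,0.001],[0,0,0],[0,0,0],[0,0,0],[0,0,0]],"angular":[[0.002,0,0],[0,0,0],[0,0,0],[0,0,0],[0,0,0]]}' 1 60
python3 -m handwheel '{"offset":[[0,0,0],[-0.01,0,0],[-0.02,0,0],[-0.03,0,0],[-0.04,0,0]],"angular":[[0,0,0],[0,0,0],[0,0,0],[0,0,0],[0,0,0]]}' >/dev/null
python3 -m handwheel '{"offset":[[-0.04,0,0],[0,0,0],[0,0,0],[0,0,0]],"angular":[[0,0,0],[0,0,0],[0,0,0],[0,0,0]]}'
python3 go.py 0.552 0.347 0.21 -1
```

```text
t: 39.6
ee_pos: [0.6272, -0.0071, 0.068]
tcp_rot: [-1.197, 1.217, 1.196]
ft_force: [-0.6, 1.5, 5.6]
opening: 0.513
t: 40.5
ee_pos: [0.6242, -0.0079, 0.2041]
tcp_rot: [-1.193, 1.224, 1.201]
ft_force: [0.3, 0.6, -4.1]
opening: 0.513
turn [-0.0004 -0.0015 -0.0075] then shift [-0.0059  0.0784  0.3536] dist 0.362 | t 40.5 op 0.513 F [ 0.3  0.6 -4.1] tcp [ 0.6242 -0.0079  0.2041]
```

```bash
python3 -m handwheel '{"offset":[[0,0.004,0.02],[0,0.008,0.037],[0,0.008,0.037],[0,0.008,0.037],[0,0.008,0.037]],"angular":[[0,0,0],[0,0,0],[0,0,0],[0,0,0],[0,0,0]]}' >/dev/null
python3 -m handwheel '{"offset":[[0,0.008,0.037],[0,0.008,0.037],[0,0.008,0.037],[0,0.008,0.037],[0,0.01,0.037]],"angular":[[0,0,0],[0,0,0],[0,0,0],[0,0,0],[0,0,0]]}' >/dev/null
python3 -m handwheel '{"offset":[[0,0,0],[0,0,0],[0,0,0],[0,0,0]],"angular":[[0,0,0],[0,0,0],[0,0,0],[0,0,0]]}'
python3 go.py 0.552 0.347 0.095 -1
```

```text
t: 41.9
ee_pos: [0.5552, 0.3442, 0.2053]
tcp_rot: [-1.195, 1.224, 1.194]
ft_force: [-0.4, 0.1, -2.5]
opening: 0.509
turn [-0.0035 -0.0034 -0.0028] then shift [0.1103 0.0032 0.0028] dist 0.11 | t 41.9 op 0.509 F [-0.4  0.1 -2.5] tcp [0.5552 0.3442 0.2053]
```

```bash
python3 -m handwheel '{"offset":[[0.02,0.002,0.001],[0.03,0.001,0],[0.03,0,0],[0.015,0,0],[0,0,0]],"angular":[[-0.003,0,0],[0,0,0],[0,0,0],[0,0,0],[0,0,0]]}' >/dev/null
python3 -m handwheel '{"offset":[[0,0,0],[0,0,0]],"angular":[[0,0,0],[0,0,0]]}' >/dev/null
python3 go.py 0.552 0.347 0.095 -1
python3 -m handwheel '{"offset":[[0.007,0,0],[0.005,0,0],[0.002,0,0],[0,0,0],[0,0,0]],"angular":[[0,0,0],[0,0,0],[0,0,0],[0,0,0],[0,0,0]]}'
python3 -m handwheel '{"offset":[[0.002,0,0],[0.001,0,0],[0,0,0],[0,0,0]],"angular":[[0,0,0],[0,0,0],[0,0,0],[0,0,0]]}'
```

```text
turn [0.0018 0.0007 0.0009] then shift [ 0.0179  0.0007 -0.0008] dist 0.018 | t 42.6 op 0.511 F [-0.4  0.4 -2.8] tcp [0.5527 0.3477 0.1129]
t: 43.1
ee_pos: [0.5513, 0.3476, 0.0972]
tcp_rot: [-1.198, 1.218, 1.199]
ft_force: [-0.3, 0.6, -2.2]
opening: 0.509
t: 43.5
ee_pos: [0.5513, 0.3476, 0.0941]
tcp_rot: [-1.198, 1.218, 1.199]
ft_force: [0.6, 0.6, -2.5]
opening: 0.507
```

```bash
python3 -m handwheel '{"offset":[[0.001,0,0],[0.001,0,0],[0,0,0],[0,0,0]],"angular":[[0,0,0],[0,0,0],[0,0,0],[0,0,0]]}'
python3 -m handwheel '{"offset":[[0,0,0],[0,0,0],[0,0,0],[0,0,0],[0,0,0]],"angular":[[0,0,0],[0,0,0],[0,0,0],[0,0,0],[0,0,0]]}' -0.6
python3 -m handwheel '{"offset":[[-0.01,0,0],[-0.03,0,0],[-0.04,0,0],[-0.04,0,0],[0,-0.005,-0.02]],"angular":[[0,0,0],[0,0,0],[0,0,0],[0,0,0],[0,0,0]]}' >/dev/null
python3 go.py 0.626 -0.0955 0.21 -1
python3 chk.py|grep cat
```

```text
t: 43.9
ee_pos: [0.5517, 0.3478, 0.0931]
tcp_rot: [-1.198, 1.217, 1.199]
ft_force: [-1.1, -0.5, 3.8]
opening: 0.508
t: 44.4
ee_pos: [0.5513, 0.3476, 0.0921]
tcp_rot: [-1.198, 1.218, 1.199]
ft_force: [0.6, 0.6, -0.5]
opening: 0.801
turn [0.0088 0.0108 0.0094] then shift [ 0.01   -0.0753 -0.4282] dist 0.435 | t 44.9 op 0.798 F [-0.   0.7 -0.3] tcp [0.5582 0.334  0.22  ]
catL shift px 10 46 score 0.23
catM shift px -38 42 score 0.29
catR shift px 0 0 score 0.99
```

```bash
python3 -m handwheel '{"offset":[[0,-0.008,-0.042],[0,-0.008,-0.042],[0,-0.008,-0.042],[0,-0.008,-0.042],[0,-0.008,-0.042]],"angular":[[0,0,0],[0,0,0],[0,0,0],[0,0,0],[0,0,0]]}' >/dev/null
python3 -m handwheel '{"offset":[[0,-0.008,-0.042],[0,-0.008,-0.042],[0,-0.008,-0.042],[0,-0.008,-0.042],[0,-0.005,-0.04]],"angular":[[0,0,0],[0,0,0],[0,0,0],[0,0,0],[0,0,0]]}' >/dev/null
python3 -m handwheel '{"offset":[[0,0,0],[0,0,0],[0,0,0],[0,0,0]],"angular":[[0,0,0],[0,0,0],[0,0,0],[0,0,0]]}' >/dev/null
python3 go.py 0.626 -0.0955 0.067 -1
```

```text
turn [ 0.0058  0.0003 -0.0028] then shift [ 0.1452  0.0008 -0.0063] dist 0.145 | t 46.35 op 0.803 F [ 1.6  0.  -0.6] tcp [ 0.6269 -0.0892  0.2122]
```

```bash
python3 -m handwheel '{"offset":[[0.02,0,-0.004],[0.03,0,-0.003],[0.02,0,0],[0,0,0],[0,0,0]],"angular":[[0.004,0,0],[0,0,0],[0,0,0],[0,0,0],[0,0,0]]}' >/dev/null
python3 go.py 0.626 -0.0955 0.067 -1
python3 -m handwheel '{"offset":[[0.03,0,0.0],[0.03,0,0],[0.015,0,0],[0,0,0],[0,0,0]],"angular":[[0,0,0],[0,0,0],[0,0,0],[0,0,0],[0,0,0]]}' >/dev/null
python3 go.py 0.626 -0.0955 0.067 -1
```

```text
turn [ 0.0005 -0.0006 -0.0018] then shift [0.0758 0.0012 0.0018] dist 0.076 | t 46.85 op 0.805 F [ 0.4 -0.2  1.4] tcp [ 0.6272 -0.0973  0.1428]
turn [-0.0007 -0.0013  0.0012] then shift [0.0022 0.0022 0.0029] dist 0.004 | t 47.35 op 0.798 F [-0.1  0.5  0.2] tcp [ 0.6282 -0.0984  0.0692]
```

```bash
python3 -m handwheel '{"offset":[[0.001,0.001,0.002],[0,0,0],[0,0,0],[0,0,0],[0,0,0]],"angular":[[0,0,0],[0,0,0],[0,0,0],[0,0,0],[0,0,0]]}' 1 60
python3 -m handwheel '{"offset":[[0,0,0],[-0.01,0,0],[-0.02,0,0],[-0.03,0,0],[-0.04,0,0]],"angular":[[0,0,0],[0,0,0],[0,0,0],[0,0,0],[0,0,0]]}' >/dev/null
python3 -m handwheel '{"offset":[[-0.04,0,0],[0,0,0],[0,0,0],[0,0,0]],"angular":[[0,0,0],[0,0,0],[0,0,0],[0,0,0]]}'
python3 go.py 0.472 0.297 0.21 -1
```

```text
t: 47.85
ee_pos: [0.6274, -0.0967, 0.0687]
tcp_rot: [-1.197, 1.217, 1.193]
ft_force: [0.0, 0.1, 6.2]
opening: 0.513
t: 48.75
ee_pos: [0.6243, -0.0962, 0.2046]
tcp_rot: [-1.193, 1.223, 1.2]
ft_force: [-0.8, 0.4, -3.2]
opening: 0.51
turn [-0.0012 -0.0005 -0.0066] then shift [-0.0054  0.1591  0.3905] dist 0.422 | t 48.75 op 0.51 F [-0.8  0.4 -3.2] tcp [ 0.6243 -0.0962  0.2046]
```

```bash
python3 -m handwheel '{"offset":[[0,0.008,0.02],[0,0.016,0.039],[0,0.016,0.039]],"angular":[[0,0,0],[0,0,0],[0,0,0]]}' >/dev/null
python3 - <<'E'
from h import *
a=viewer.capture('top')[150:280,50:200,::-1]; b=viewer.capture('scene')[110:225,295:430,::-1]
cv2.imwrite('pics/p6.png',np.hstack([cv2.resize(a,(400,347),interpolation=cv2.INTER_CUBIC),cv2.resize(b,(400,347),interpolation=cv2.INTER_CUBIC)]))
E
python3 go.py 0.472 0.297 0.21 -1
```

```text
turn [ 0.0109  0.0064 -0.0095] then shift [-0.0057  0.117   0.2828] dist 0.306 | t 49.15 op 0.505 F [-0.   0.9 -2.4] tcp [0.5841 0.0122 0.2043]
```

View pics/p6.png

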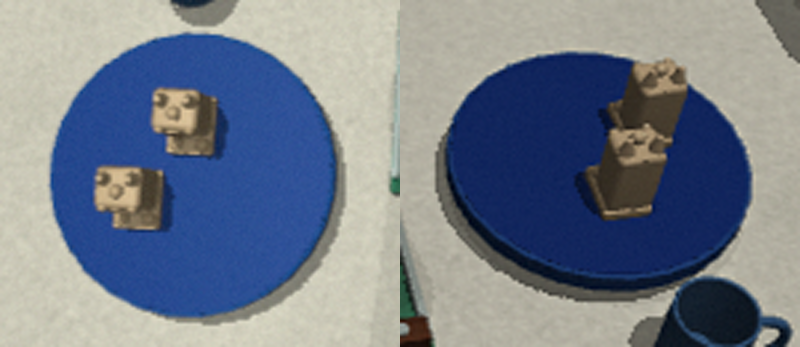

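Two cats stand upright on the board at (190,130) and (135,200), left panel. The third slot, around (230,210), is free.

```bash
python3 -m handwheel '{"offset":[[0,0.016,0.038],[0,0.016,0.038],[0,0.016,0.038],[0,0.016,0.038],[0,0.016,0.038]],"angular":[[0,0,0],[0,0,0],[0,0,0],[0,0,0],[0,0,0]]}' >/dev/null
python3 -m handwheel '{"offset":[[0,0.016,0.038],[0,0.01,0.03],[0,0,0],[0,0,0],[0,0,0]],"angular":[[0,0,0],[0,0,0],[0,0,0],[0,0,0],[0,0,0]]}'
python3 -m handwheel '{"offset":[[0,0,0],[0,0,0]],"angular":[[0,0,0],[0,0,0]]}' >/dev/null
python3 go.py 0.472 0.297 0.095 -1
```

```text
t: 50.15
ee_pos: [0.4868, 0.2601, 0.2053]
tcp_rot: [-1.195, 1.224, 1.195]
ft_force: [0.1, -0.5, -2.3]
opening: 0.511
turn [-0.0037 -0.0018 -0.0022] then shift [0.1112 0.0158 0.036 ] dist 0.118 | t 50.35 op 0.507 F [ 0.   0.4 -1.7] tcp [0.4872 0.2608 0.2062]
```

```bash
python3 -m handwheel '{"offset":[[0,0.008,0.02],[0,0.007,0.014],[0.03,0,0],[0.04,0,0],[0.025,0,0]],"angular":[[0,0,0],[0,0,0],[0,0,0],[0,0,0],[0,0,0]]}' >/dev/null
python3 -m handwheel '{"offset":[[0,0,0],[0,0,0],[0,0,0]],"angular":[[-0.003,0,0],[0,0,0],[0,0,0]]}' >/dev/null
python3 go.py 0.472 0.297 0.095 -1
python3 -m handwheel '{"offset":[[0.007,0,0],[0.005,0,0],[0.002,0,0],[0,0,0],[0,0,0]],"angular":[[0,0,0],[0,0,0],[0,0,0],[0,0,0],[0,0,0]]}'
python3 -m handwheel '{"offset":[[0.002,0,0],[0.001,0,0],[0,0,0],[0,0,0]],"angular":[[0,0,0],[0,0,0],[0,0,0],[0,0,0]]}'
```

```text
turn [0.0017 0.0014 0.0013] then shift [ 0.0183  0.0015 -0.0005] dist 0.018 | t 51.15 op 0.506 F [-0.1 -0.1 -1.9] tcp [0.4735 0.2974 0.1133]
t: 51.65
ee_pos: [0.4721, 0.2964, 0.0974]
tcp_rot: [-1.197, 1.219, 1.199]
ft_force: [-0.0, 0.4, -2.6]
opening: 0.508
t: 52.05
ee_pos: [0.4721, 0.2964, 0.0944]
tcp_rot: [-1.197, 1.219, 1.199]
ft_force: [0.3, -0.1, -2.0]
opening: 0.506
```

```bash
python3 -m handwheel '{"offset":[[0.001,0,0],[0.001,0,0],[0,0,0],[0,0,0]],"angular":[[0,0,0],[0,0,0],[0,0,0],[0,0,0]]}'
python3 -m handwheel '{"offset":[[0,0,0],[0,0,0],[0,0,0],[0,0,0],[0,0,0]],"angular":[[0,0,0],[0,0,0],[0,0,0],[0,0,0],[0,0,0]]}' -0.6
python3 -m handwheel '{"offset":[[-0.01,0,0],[-0.03,0,0],[-0.04,0,0],[-0.04,0,0],[0,-0.003,-0.02]],"angular":[[0,0,0],[0,0,0],[0,0,0],[0,0,0],[0,0,0]]}' >/dev/null
python3 -m handwheel '{"offset":[[0,-0.005,-0.038],[0,-0.005,-0.038],[0,-0.005,-0.038],[0,-0.005,-0.038],[0,-0.005,-0.038]],"angular":[[0,0,0],[0,0,0],[0,0,0],[0,0,0],[0,0,0]]}' -0.4 >/dev/null
python3 -m handwheel '{"offset":[[0,-0.005,-0.038],[0,-0.005,-0.038],[0,0,0],[0,0,0],[0,0,0]],"angular":[[0,0,0],[0,0,0],[0,0,0],[0,0,0],[0,0,0]]}' >/dev/null
python3 -m handwheel '{"offset":[[0,0,0],[0,0,0]],"angular":[[0,0,0],[0,0,0]]}' >/dev/null
python3 go.py 0.508 -0.004 0.07 -1
```

```text
t: 52.45
ee_pos: [0.4725, 0.2964, 0.0937]
tcp_rot: [-1.197, 1.218, 1.198]
ft_force: [-1.2, -1.6, 5.1]
opening: 0.507
t: 52.95
ee_pos: [0.4721, 0.2964, 0.0923]
tcp_rot: [-1.197, 1.219, 1.199]
ft_force: [-0.1, 0.4, 0.5]
opening: 0.795
turn [ 0.0043 -0.0006 -0.0021] then shift [ 0.1427 -0.0025 -0.0153] dist 0.144 | t 54.65 op 0.703 F [ 0.4 -0.4  1.1] tcp [0.5057 0.0114 0.2127]
```

```bash
python3 - <<'E'
from h import *
a=viewer.capture('top')[130:280,50:410,::-1]; b=viewer.capture('scene')[100:290,70:430,::-1]
cv2.imwrite('pics/p7.png',np.vstack([cv2.resize(a,(640,267),interpolation=cv2.INTER_CUBIC),cv2.resize(b,(640,330),interpolation=cv2.INTER_CUBIC)]))
E
python3 -m handwheel '{"offset":[[0.01,-0.002,-0.008],[0.03,0,-0.007],[0.03,0,0],[0,0,0],[0,0,0]],"angular":[[0.003,0,0],[0,0,0],[0,0,0],[0,0,0],[0,0,0]]}' >/dev/null
python3 go.py 0.508 -0.004 0.07 -1
```

```text
turn [-0.0016 -0.0012 -0.0032] then shift [ 0.0724 -0.0006  0.0015] dist 0.072 | t 55.25 op 0.701 F [-0.   0.1  0.4] tcp [ 0.5074 -0.0055  0.1424]
```

View pics/p7.png

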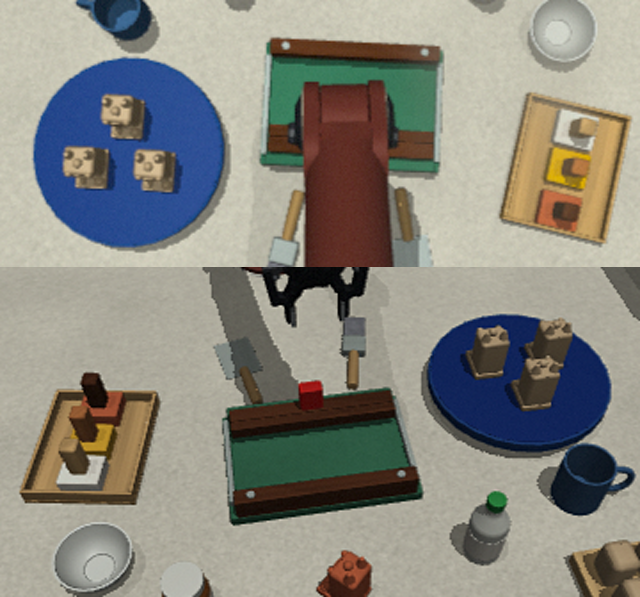

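All three cats stand upright inside the board's edge, the stamps are in the tray and the vise is empty. Now to close the jaw.

```bash
python3 -m handwheel '{"offset":[[0.03,0,0.001],[0.03,0,0],[0.011,0,0],[0,0,0],[0,0,0]],"angular":[[0,0,0],[0,0,0],[0,0,0],[0,0,0],[0,0,0]]}' >/dev/null
python3 go.py 0.5085 -0.004 0.07 -1
python3 -m handwheel '{"offset":[[0,0,0],[0,0,0],[0,0,0],[0,0,0],[0,0,0]],"angular":[[0,0,0],[0,0,0],[0,0,0],[0,0,0],[0,0,0]]}' 1 80
python3 -m handwheel '{"offset":[[0,-0.005,0],[0,-0.01,0],[0,-0.01,0],[0,-0.01,0],[0,-0.01,0]],"angular":[[0,0,0],[0,0,0],[0,0,0],[0,0,0],[0,0,0]]}'
python3 -m handwheel '{"offset":[[0,-0.01,0],[0,-0.01,0],[0,-0.01,0],[0,-0.01,0],[0,-0.005,0]],"angular":[[0,0,0],[0,0,0],[0,0,0],[0,0,0],[0,0,0]]}'
```

```text
turn [-0.0013 -0.001   0.0007] then shift [0.003  0.0002 0.0002] dist 0.003 | t 55.75 op 0.7 F [-0.2 -0.   0.3] tcp [ 0.5087 -0.0042  0.073 ]
t: 56.25
ee_pos: [0.5086, -0.0032, 0.0738]
tcp_rot: [-1.196, 1.216, 1.195]
ft_force: [-0.8, 1.1, 7.9]
opening: 0.38
t: 56.75
ee_pos: [0.5505, -0.004, 0.0737]
tcp_rot: [-1.193, 1.222, 1.2]
ft_force: [-5.9, 2.3, 11.8]
opening: 0.381
t: 57.25
ee_pos: [0.5966, -0.0049, 0.0738]
tcp_rot: [-1.194, 1.22, 1.199]
ft_force: [-6.2, 1.8, 9.9]
opening: 0.377
```

```bash
python3 -m handwheel '{"offset":[[0,-0.004,0],[0,-0.003,0],[0,-0.003,0],[0,0,0]],"angular":[[0,0,0],[0,0,0],[0,0,0],[0,0,0]]}'
python3 -m handwheel '{"offset":[[0,-0.003,0],[0,-0.003,0],[0,0,0],[0,0,0]],"angular":[[0,0,0],[0,0,0],[0,0,0],[0,0,0]]}'
python3 -m handwheel '{"offset":[[0,-0.002,0],[0,0,0],[0,0,0]],"angular":[[0,0,0],[0,0,0],[0,0,0]]}'
```

```text
t: 57.65
ee_pos: [0.6068, -0.0051, 0.0738]
tcp_rot: [-1.194, 1.219, 1.198]
ft_force: [-4.8, 1.6, 8.5]
opening: 0.383
t: 58.05
ee_pos: [0.6083, -0.0051, 0.0737]
tcp_rot: [-1.19, 1.226, 1.205]
ft_force: [-10.5, 0.8, 14.4]
opening: 0.378
t: 58.35
ee_pos: [0.6082, -0.0051, 0.0737]
tcp_rot: [-1.187, 1.23, 1.208]
ft_force: [-13.7, 0.6, 17.7]
opening: 0.379
```

```bash
python3 -m handwheel '{"offset":[[0,0.002,0],[0,0,0],[0,0,0],[0,0,0],[0,0,0]],"angular":[[0,0,0],[0,0,0],[0,0,0],[0,0,0],[0,0,0]]}' -0.4
python3 -m handwheel '{"offset":[[-0.01,0,0],[-0.03,0,0],[-0.04,0,0],[-0.04,0,0],[-0.02,0,-0.02]],"angular":[[0,0,0],[0,0,0],[0,0,0],[0,0,0],[0,0,0]]}' >/dev/null
python3 -m handwheel '{"offset":[[0,0.02,-0.04],[0,0.02,-0.04],[0,0.02,-0.04],[0,0.02,-0.04],[0,0.01,-0.02]],"angular":[[0,0,0],[0,0,0],[0,0,0],[0,0,0],[0,0,0]]}' >/dev/null
python3 -m handwheel '{"offset":[[0,0,0],[0,0,0],[0,0,0],[0,0,0],[0,0,0]],"angular":[[0,0,0],[0,0,0],[0,0,0],[0,0,0],[0,0,0]]}'
python3 - <<'E'
from h import *
a=viewer.capture('top')[60:310,50:410,::-1]; b=viewer.capture('scene')[100:320,70:430,::-1]
cv2.imwrite('pics/p8.png',np.hstack([cv2.resize(a,(400,278),interpolation=cv2.INTER_AREA),cv2.resize(b,(400,278),interpolation=cv2.INTER_AREA)]))
crop('top',188,142,120,90,'v8'); a=cv2.imread('pics/v8.png').astype(int)
m=(a[...,2]>170)&(a[...,1]<60)&(a[...,0]<60); ys,xs=np.nonzero(m); p=(np.array([xs.mean(),ys.mean()])+.5)/6.6667-.5+[188,142]; print('tab',plane('top',p,.106))
E
```

```text
t: 58.85
ee_pos: [0.6137, -0.0063, 0.0713]
tcp_rot: [-1.195, 1.22, 1.196]
ft_force: [-0.0, 0.5, 0.1]
opening: 0.7
t: 60.35
ee_pos: [0.5205, -0.203, 0.2117]
tcp_rot: [-1.197, 1.219, 1.198]
ft_force: [-0.4, -0.3, -1.3]
opening: 0.7
tab [ 0.60598792 -0.00428423  0.106     ]
```

View pics/p8.png

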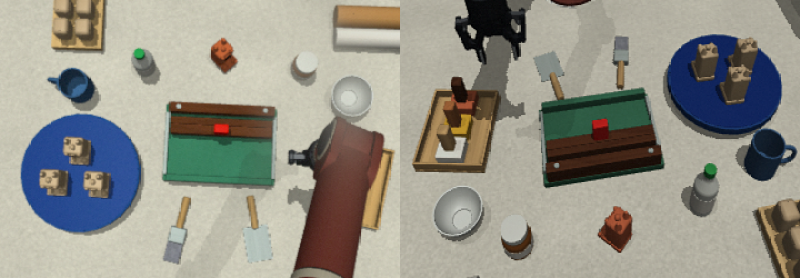

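The jaw is shut against the stop, the cats and stamps are in place, and the bystanders look unchanged. Handing in.

```bash
python3 -c "
from plant import bot; print(bot.close_job())"
```

```text
the job is handed in; nothing more can be done
None
```

The job is handed in at about 60 s of the 210 s allowed. `close_job()` gives no verdict, so I don't know how it was judged.

What I did, in the order asked:
- **Stamps:** I moved all three stamps from the vise into the tool tray, lowering each until it touched before letting go.
- **Jaw open:** I pulled the jaw open by its red tab until it hit the stop, with the tab at x ≈ 0.509.
- **Cats:** I set all three cats down on the blue board, releasing each only after feeling contact. By the planned positions they stay at least 5 cm inside the edge.
- **Jaw shut:** I pushed the empty jaw shut to its stop, about 0.0997 m of travel.

**Last checks:** The final pictures from both cameras show the cats and stamps upright in place and the vise empty. By eye, the other things had not moved. The robot was clear of everything and its force reading was close to zero.

**Disagreements:**
- The camera put the tab at x = 0.606 against 0.608 from the gripper, which is within calibration error.
- The heights I measured came out up to 5 mm above the given ones, so I set grip heights from the given sizes.
- I saw none of the cats or stamps knocked aside. The cats stayed put until I picked them up, and I checked the placed cats and stamps only by eye.

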